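# Set the stud selector and press the key

### The arm

A 6-joint arm with a two-finger parallel gripper is mounted at the origin on the work surface. World frame = base frame: x ahead of the robot, y to its left, z up, the work surface at z = 0. Lengths are in m, angles in rad, forces in N, time in s.
With the tool pointing down it reaches from about 0.35 to 0.875 m from the base axis. Payload 4.2 kg.
Tool frame: the origin (TCP) lies on the centre line of the jaws, within the pads' length; the fingertips stand 25 mm ahead of it and the grasp point (between the pads) lies 6 mm ahead of it; z points along the fingers, y is the line along which they close (so a half turn about z gives the same grasp; the last joint's range is limited). The gripper opens to 85 mm and grips with 20 to 120 N. Pads are 22 mm wide; open, the fingers measure 114 mm over their backs; the gripper's body (76 mm by 85 mm) begins 54 mm behind the grasp point. The pads swing forward as they close: fully open they stand 13 mm farther back than shut.
Start: joints at [1.471, 0.385, 0.008, 0, -1.194, -0.259], TCP at [0.219, 0.585, 0.256] pointing down, gripper open.
Joint ranges: [-3.14, 3.14], [-1.21, 2.06], [-1.07, 1.41], [-3.16, 2.05], [-2.99, -0.16], [-3.1, 3.1]. Speed limits (rad/s): [2.79, 2.79, 3.14, 3.14, 3.14, 3.14].

### API

Orientations are given as a 3x3 rotation matrix whose columns are the frame's x, y, z axes.
In Python, from station import bot gives the robot as it stands.
- The arm moves only by the tool jog_arm, never from a script. Its argument "motion" is text: rows parted by semicolons, each of 5 numbers parted by spaces: the shift along the tool's x, y, z in m, then the turn about the tool's z in degrees, then the closure, from -1 (fully open) to 1 (shut), so that 0 is half open. A call has 1 to 12 rows; each row is the pose to reach, as a shift and turn from the pose commanded when the call began, along the tool's axes at that moment; what a row does not reach only later rows make up. A row lasts 1/8 s, in which the tool goes at most 62.5 mm and 10.7 degrees, less where a joint would pass 70% of its speed; a pose out of reach is approached as far as the arm can. A call with a gripper value outside its range is refused whole. The fingers move at their own pace and stop on an object; "squeeze" is the grip in N (left out, the last holds). Time passes only in rows, so rows that repeat a pose let the fingers close. It gives the time, the measured TCP pose, the force, the opening and the grip force at its end, in the units of the state.
- bot.state(): the state, without advancing time (a new reading comes with each control period).
- bot.snapshot(name): name is "side" or "top" or "wrist"; returns a dict with "frame" (400x640x3 uint8, red, green, blue), "vfov" (degrees; the focal length in pixels is half the picture's height over the tangent of half this angle, whatever the lens; pixels are square), "cx", "cy" (the principal point, pixels), "rvec" (rotation vector, rad) and "tvec" (3), from world to camera coordinates, as OpenCV has them. Camera axes: x right, y down, z forward; pixel columns grow to the right and rows downward; lengths in m; the calibration is good to about 2 mm. The wrist camera is an equidistant fisheye: a pixel r from the principal point sees the ray r / f radians off the axis. A picture is of the moment at which its call begins. There is no depth.
- bot.finish_job(): hands the job in; it is judged then, once.
The state is a dict: "time_s": time; "joint_positions": joint angles; "joint_velocities": joint speeds; "tau": joint torques, N m; "ee_pos": TCP position; "tool_rot": TCP orientation; "wrist_force": force on the tool from outside, world axes, zero at the start; "torque": the same for the moment, N m; "grip_width": finger opening in m; "grip_force": force on a finger pad.
Only numpy, scipy, OpenCV 4.12 (cv2) and the standard library are available. Lean on these libraries where they do the work, as an engineer would, in place of code of your own. Each camera call takes 0.05 s, during which the arm holds its last target. There are 200 camera calls.

### The job

On the grey calibration switch box, push the white selector arm round with a finger until its tip stands over the red stud, without lifting or pulling the arm up. Then, with the arm set there, press the green key fully down and let it come up again. Do not press the black key, and leave the yellow meter, the brass weight and the small steel plug where they stand.

Things in the scene. Friction and masses are not known exactly. Their poses are not given: they have to be found in the camera images.
- switch_box: Grey metal box with a flat slate-blue panel on top, 250 x 270 x 70 mm (x, y, z), fixed to the bench. Origin: centre of its underside; its x axis points away from the robot at yaw 0, z up. The panel is 70 mm above the bench.
- hub (a point): Point on the pivot axis of the selector arm at panel height, at x -30 mm, y 0, z 70 mm in the box's frame. The axis is vertical. The black hub round it is 44 mm across (its foot 52 mm) and stands 30 mm above the panel.
- selector (a joint): Selector arm angle about the vertical axis at the hub, rad. 0: arm along the box's +x; positive anticlockwise from above; stops at -1.5 and 1.5. Stays where left; dry friction 0.12 N m (1.6 N at the post). It only sits on its pivot: a pull up of some 4 N raises it.
- selector_tip (a point): Point on the selector arm's white tip, 112 mm from the pivot axis, 14 mm above the panel; it passes over the centres of the studs. The arm is a white bar 14 mm wide (6 mm at the tip), 8 mm thick, underside 10 mm above the panel, reaching 114 mm from the axis.
- selector_post (a point): Top of the round blue finger post that stands upright on the arm, 75 mm from the pivot axis; 14 mm diameter, its top 48 mm above the panel. Push it sideways to turn the arm.
- stud_red: Red contact stud fixed on the panel, a flat disc 20 mm across, 4 mm high; origin: centre of its underside, 112 mm from the pivot axis. One of six studs at arm angles -1.3, -0.95, -0.6, 0.6, 0.95 and 1.3 rad; the other five are brass. Which place is red changes from start to start. The arm passes above the studs without touching them.
- key_green_top (a point): Centre of the top face of the green push key, 28 mm across, 18 mm above the panel, in a round steel housing (44 mm across, 12 mm high) on the robot's side of the panel. The two keys, green and black, are at box x -90 mm, y +60 and -60 mm, in either order.
- key_green (a joint): Travel of the green key, m: 0 up, 0.006 fully down. A spring returns it; fully down takes about 5 N.
- key_black_top (a point): Centre of the top face of the black push key, same shape as the green one. Not to be pressed.
- key_black (a joint): Travel of the black key, m: 0 up, 0.006 fully down.
- meter: Yellow hand-held meter lying on the bench to the left of the box, 180 x 90 x 36 mm, loose; origin: centre of its underside.
- weight: Brass weight with a knob, standing on the bench to the right of the box, 38 mm diameter, 56 mm high, loose; origin: centre of its underside.
- plug: Small steel plug standing loose on the panel in its far right corner, 22 mm diameter, 34 mm high; origin: centre of its underside.
Not all that is in view belongs to the job. Several things look just like the meter: the one meant starts farthest from the robot's base.

How it is judged:
On the way, in this order (a step that is already met when the one before it is completed fails the run):
1. the tip of the selector arm stands over the red stud (horizontal distance between selector_tip and stud_red below 0.008 m), for 0.3 s.
2. the green key is pressed down with the arm on the red stud (horizontal distance between selector_tip and stud_red below 0.008 m and value of joint key_green above 0.0045 m), for 0.05 s.
At the end, for the whole second after the job is handed in: The arm's tip is at rest within 8 mm (horizontally) of the centre of the red stud and down on its pivot, after the green key was pressed at least 4.5 mm down with the arm there; both keys are up; meter, weight and plug stand within 20 mm of where they were (horizontal distance between selector_tip and stud_red below 0.008 m and value of joint each of key_green, key_black below 0.0015 m and velocity of joint selector between -0.02 and 0.02 rad/s and height (world z) of selector_tip below 0.087 m and distance of each of meter, weight, plug from where it was at the start of the episode below 0.02 m and angle between each of meter, weight, plug's own z axis and vertical below 0.2 rad); the robot touches nothing.
It fails at once if the selector arm was pulled up more than 8 mm off its seat (height (world z) of selector_tip above 0.092 m).
It fails at once if the black key was pressed (value of joint key_black above 0.003 m).
It fails at once if the green key was pressed while the arm was not on the red stud (horizontal distance between selector_tip and stud_red above 0.01 m and value of joint key_green above 0.003 m).
It fails at once if the meter, the weight or the plug was shifted, lifted or knocked over (distance of any of meter, weight, plug from where it was at the start of the episode above 0.02 m or angle between any of meter, weight, plug's own z axis and vertical above 0.3 rad).
It also fails if it takes over 48 s, if anything falls off the work surface, if the arm or the gripper's body presses on something with over 40 N, if the wrist force passes 120 N, or if a joint passes its speed limit or range.

## Working session

There is one attempt and no reset: what is moved stays moved. The work goes in short steps, Python scripts to look and compute and a tool call to move; the robot and the scene stay as the last step left them, time stands still between calls to the robot, and variables do not carry over. Pictures are saved under pics/ and viewed, at most 10 in all, crops included, and the job is handed in when it is done.

Besides the shell and the picture viewer there is one more tool, called after "Call:" as name(argument=value, ...) on one line, values as JSON. jog_arm: Moves the arm, as the interface text tells. Its arguments: {"type":"object","properties":{"motion":{"type":"string"},"squeeze":{"type":"number"}},"required":["motion"]}

```bash
mkdir -p pics; python3 - <<'E'
from station import bot
import cv2
for n in("top","side"):
    s=bot.snapshot(n); cv2.imwrite(f"pics/{n}0.png",s["frame"][:,:,::-1]); print(n,s["vfov"],s["cx"],s["cy"],s["rvec"],s["tvec"])
s=bot.state();print(s["ee_pos"],s["tool_rot"],s["time_s"],s["grip_width"])
E
```

```text
top 42.842671545440204 319.9032184961856 201.78779136374922 [ 2.189142   -2.20672423  0.08493062] [0.06192057 0.53271653 1.46080067]
side 49.328470113413445 317.90079989269634 199.6502812284327 [ 2.31948994 -0.78112096  0.28896105] [-0.37004254  0.34534511  0.76207811]
[0.21926545 0.58475521 0.25532206] [[ 9.36278296e-01 -3.51258588e-01 -5.96930906e-04]
 [-3.51259076e-01 -9.36276326e-01 -1.92415745e-03]
 [ 1.16984552e-04  2.01122425e-03 -9.99997971e-01]] 0.1 0.0854916086034017
```

View pics/top0.png

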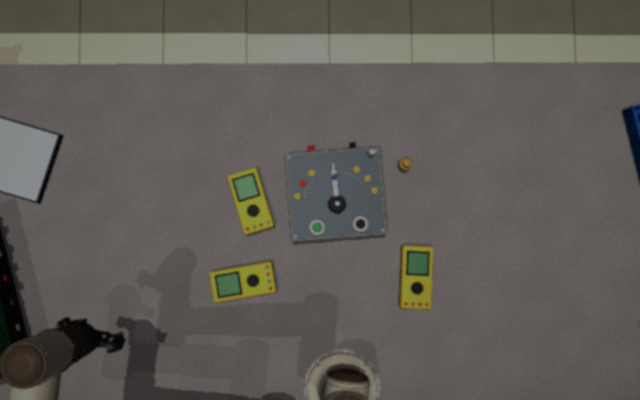

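View pics/side0.png

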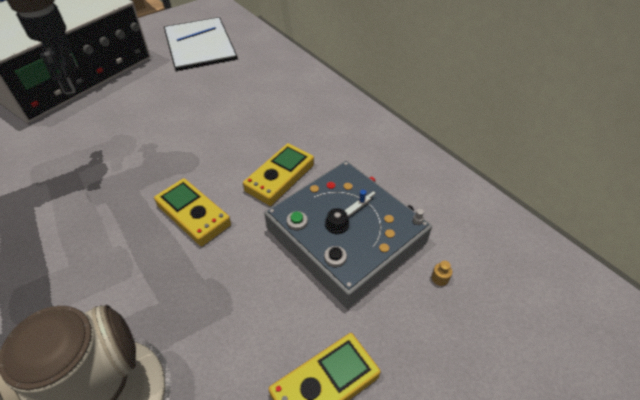

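The top view shows the box centred near (336,195), with the arm pointing straight away and its tip at about (333,165). The red stud is at (303,184), the middle one on the left, so +0.95 rad. The green key is at (317,227) and the black key at (361,224). The side view agrees: red stud (331,185), green key (297,218), blue post (363,197).

```bash
cat > h.py <<'E'
import numpy as np, cv2
def cam(s):
    f=s["frame"].shape[0]/2/np.tan(np.radians(s["vfov"]/2))
    return f,cv2.Rodrigues(np.array(s["rvec"],float))[0],np.array(s["tvec"],float)
def ray(s,p,fish=False):
    f,R,t=cam(s); d=np.array([(p[0]-s["cx"]),(p[1]-s["cy"])])/f
    if fish:
        r=np.hypot(*d); v=np.r_[d/r*np.sin(r),np.cos(r)]
    else: v=np.r_[d,1]
    v=R.T@v
    return -R.T@t, v/np.linalg.norm(v)
def plane(s,p,z,fish=False):
    o,v=ray(s,p,fish); return o+v*(z-o[2])/v[2]
def two(a,b):
    (o1,v1),(o2,v2)=a,b
    k=np.linalg.lstsq(np.c_[v1,-v2],o2-o1,rcond=None)[0]
    q1,q2=o1+k[0]*v1,o2+k[1]*v2
    return (q1+q2)/2,np.linalg.norm(q1-q2)
def blob(fr,col,near,rad=14):
    h=cv2.cvtColor(fr,cv2.COLOR_RGB2HSV).astype(int); H,S,V=h[...,0],h[...,1],h[...,2]
    m={"red":((H<8)|(H>170))&(S>130)&(V>70),"green":(H>40)&(H<85)&(S>90),
       "blue":(H>100)&(H<130)&(S>140),"brass":(H>10)&(H<25)&(S>110)&(V>90),
       "black":V<45,"white":(S<50)&(V>150)}[col]
    yy,xx=np.indices(m.shape); m=m&(np.hypot(xx-near[0],yy-near[1])<rad)
    n,l,st,c=cv2.connectedComponentsWithStats(m.astype(np.uint8))
    if n<2: return None,0
    i=1+np.argmax(st[1:,4]); return c[i],st[i,4]
E
python3 - <<'E'
from station import bot; from h import *
T,S=bot.snapshot("top"),bot.snapshot("side")
for n,c,a,b,z in[("red","red",(303,184),(331,185),.074),("green","green",(317,227),(297,218),.088),("post","blue",(334,175),(363,197),.11),
  ("hub","black",(337,204),(337,219),.095),("blk","black",(361,224),(335,254),.088),
  ("st-.6","brass",(356,170),(389,218),.074),("st-.95","brass",(367,178),(390,233),.074),("st-1.3","brass",(375,190),(384,247),.074),("st.6","brass",(312,173),(348,186),.074),("st1.3","brass",(297,196),(314,188),.074)]:
    r=10 if c!="brass" else 6
    p,A=blob(T["frame"],c,a,r+3 if n=="hub" else r);q,B=blob(S["frame"],c,b,r+4 if n=="hub" else r)
    if p is None or q is None: print(n,A,B);continue
    x,e=two(ray(T,p),ray(S,q)); print(n,A,B,x.round(4),"gap",e.round(4),"planes",plane(T,p,z)[:2].round(4),plane(S,q,z)[:2].round(4))
E
```

```text
red 28 46 [0.5824 0.108  0.0733] gap 0.0003 planes [0.5822 0.1081] [0.582  0.1074]
green 52 103 [0.4601 0.0683 0.0883] gap 0.0004 planes [0.4603 0.0682] [0.46   0.0686]
post 10 46 [0.5973 0.0189 0.1102] gap 0.0002 planes [0.5974 0.0189] [0.5974 0.0191]
hub 183 394 [0.5225 0.0123 0.0794] gap 0.0021 planes [0.5208 0.0137] [0.5153 0.0025]
blk 40 103 [ 0.4678 -0.0514  0.0868] gap 0.0001 planes [ 0.4678 -0.0513] [ 0.4673 -0.052 ]
st-.6 21 53 [ 0.6194 -0.0452  0.0752] gap 0.0007 planes [ 0.6198 -0.0455] [ 0.6198 -0.0444]
st-.95 19 57 [ 0.5936 -0.0754  0.0763] gap 0.0018 planes [ 0.5945 -0.0762] [ 0.5942 -0.0738]
st-1.3 24 61 [ 0.5604 -0.0938  0.0749] gap 0.0004 planes [ 0.5606 -0.0941] [ 0.5608 -0.0933]
st.6 1 44 [0.6171 0.0845 0.0678] gap 0.0059 planes [0.6187 0.0827] [0.6107 0.0818]
st1.3 1 43 [0.544  0.1258 0.0708] gap 0.0074 planes [0.5407 0.1278] [0.5454 0.1215]
```

Call:
jog_arm(motion="0.553 0.397 0.03 -26 0.1; 0.553 0.397 0.03 -26 0.1; 0.553 0.397 0.03 -26 0.1; 0.553 0.397 0.03 -26 0.1; 0.553 0.397 0.03 -26 0.1; 0.553 0.397 0.03 -26 0.1; 0.553 0.397 0.03 -26 0.1; 0.553 0.397 0.03 -26 0.1; 0.553 0.397 0.03 -26 0.1; 0.553 0.397 0.03 -26 0.1; 0.553 0.397 0.03 -26 0.1; 0.553 0.397 0.03 -26 0.1")

```text
time_s: 1.7
ee_pos: [0.5989, 0.016, 0.225]
tool_rot: [[0.996, 0.089, -0.002], [0.089, -0.996, -0.001], [-0.002, 0.001, -1.0]]
wrist_force: [-0.6, 0.8, -0.1]
grip_width: 0.0384
grip_force: 0.0
```

Call:
jog_arm(motion="0 0 0 0 0.1; 0 0 0 0 0.1; 0 0 0 0 0.1")

```text
time_s: 2.08
ee_pos: [0.5975, 0.0204, 0.2267]
tool_rot: [[0.995, 0.097, 0.001], [0.097, -0.995, 0.0], [0.001, -0.0, -1.0]]
wrist_force: [-0.5, -0.8, 0.6]
grip_width: 0.0386
grip_force: 0.0
```

```bash
python3 - <<'E'
from station import bot; from h import *
s=bot.snapshot("wrist"); cv2.imwrite("pics/w1.png",s["frame"][:,:,::-1])
f,R,t=cam(s)
for n,P in[("red",(.5823,.1078,.074)),("post",(.5973,.0189,.118)),("hub",(.5238,.0123,.1))]:
    c=R@np.array(P)+t; r=np.arctan2(np.hypot(c[0],c[1]),c[2])*f; print(n,s["cx"]+r*c[0]/np.hypot(*c[:2]),s["cy"]+r*c[1]/np.hypot(*c[:2]))
st=bot.state();print(st["ee_pos"].round(4) if hasattr(st["ee_pos"],"round") else st["ee_pos"],np.array(st["tool_rot"]).round(3).tolist(),st["time_s"],st["grip_width"],st["joint_positions"])
E
```

```text
red 221.38254033590704 202.31598509710537
post 318.1521461557503 209.99607318977118
hub 317.13001195336676 282.024811458142
[0.5975 0.0203 0.2267] [[0.995, 0.097, 0.001], [0.097, -0.995, 0.0], [0.001, -0.0, -1.0]] 2.125 0.03851874171244556 [ 3.04578422e-01  3.60431175e-01 -1.06164775e-01 -6.31632442e-05
 -1.10361357e+00  1.36298609e+00]
```

View pics/w1.png

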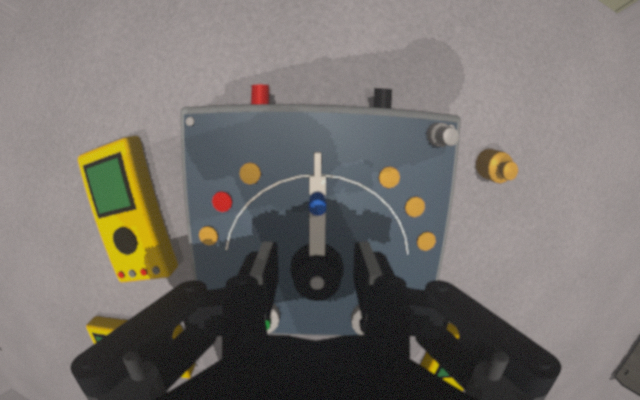

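The wrist view shows the post at (318,204) centred between the fingers, the hub at (317,283) and the red stud at (222,202), all close to the predictions. I'll go down around the post.

Call:
jog_arm(motion="0 0 0.03 0 0.1; 0 0 0.06 0 0.1; 0 0 0.09 0 0.1; 0 0 0.105 0 0.1; 0 0 0.105 0 0.1; 0 0 0.105 0 0.1")

```text
time_s: 2.88
ee_pos: [0.5987, 0.0196, 0.1226]
tool_rot: [[0.995, 0.095, 0.002], [0.095, -0.995, 0.0], [0.003, -0.0, -1.0]]
wrist_force: [0.7, 0.4, 0.5]
grip_width: 0.0381
grip_force: 0.0
```

```bash
cat > arc.py <<'E'
from station import bot; from h import *
import sys
hub=np.array([.5238,.0123])
s=bot.state(); p=np.array(s["ee_pos"]); R=np.array(s["tool_rot"]); y0=np.degrees(np.arctan2(R[1,0],R[0,0]))
w=s["grip_width"]; off=w/2-.007
print(p.round(4),y0.round(2),w,s["wrist_force"])
for a in map(float,sys.argv[1:]):
    r=np.radians(a); q=hub+.075*np.array([np.cos(r),np.sin(r)])+off*np.array([-np.sin(r),np.cos(r)])
    d=R.T@np.r_[q-p[:2],0]; print(a,d.round(4),"turn",round(y0-a,1))
E
python3 arc.py 5 10 15 20 25 30 35 40 45 50 54
```

```text
[0.5987 0.0196 0.1226] 5.48 0.03810111269714474 [0.70545009 0.38337836 0.48829125]
5.0 [-0.0002 -0.0113  0.    ] turn 0.5
10.0 [-0.0014 -0.0178 -0.    ] turn -4.5
15.0 [-0.0033 -0.0241 -0.    ] turn -9.5
20.0 [-0.0057 -0.0303 -0.    ] turn -14.5
25.0 [-0.0086 -0.0363 -0.    ] turn -19.5
30.0 [-0.012  -0.0419 -0.    ] turn -24.5
35.0 [-0.0159 -0.0473 -0.    ] turn -29.5
40.0 [-0.0203 -0.0523 -0.    ] turn -34.5
45.0 [-0.0251 -0.0569 -0.0001] turn -39.5
50.0 [-0.0302 -0.061  -0.0001] turn -44.5
54.0 [-0.0346 -0.064  -0.0001] turn -48.5
```

Call:
jog_arm(motion="0 -0.011 0 0 0.1; -0.001 -0.018 0 -4.5 0.1; -0.003 -0.024 0 -9.5 0.1; -0.006 -0.030 0 -14.5 0.1; -0.009 -0.036 0 -19.5 0.1; -0.012 -0.042 0 -24.5 0.1; -0.016 -0.047 0 -29.5 0.1; -0.020 -0.052 0 -34.5 0.1; -0.025 -0.057 0 -39.5 0.1; -0.030 -0.061 0 -44.5 0.1; -0.0345 -0.064 0 -48.5 0.1; -0.0345 -0.064 0 -48.5 0.1")

```text
time_s: 4.38
ee_pos: [0.5577, 0.0804, 0.1223]
tool_rot: [[0.589, 0.808, 0.002], [0.808, -0.589, 0.001], [0.002, 0.001, -1.0]]
wrist_force: [0.2, 0.7, 0.3]
grip_width: 0.0385
grip_force: 0.0
```

Call:
jog_arm(motion="0 0 0 0 0.1; 0 0 0 0 0.1")

```text
time_s: 4.62
ee_pos: [0.5575, 0.0799, 0.1214]
tool_rot: [[0.589, 0.808, 0.0], [0.808, -0.589, 0.0], [0.0, 0.0, -1.0]]
wrist_force: [1.0, 0.1, -0.6]
grip_width: 0.0384
grip_force: 0.0
```

```bash
python3 arc.py 54 56 58; python3 - <<'E'
from station import bot; from h import *
s=bot.snapshot("wrist"); cv2.imwrite("pics/w2.png",s["frame"][:,:,::-1])
E
```

```text
[0.5575 0.0799 0.1214] 53.91 0.03844241350306922 [ 1.0052895   0.14192697 -0.61333414]
54.0 [0.0005 0.0002 0.    ] turn -0.1
56.0 [ 0.     -0.0024 -0.    ] turn -2.1
58.0 [-0.0005 -0.005  -0.    ] turn -4.1
```

View pics/w2.png

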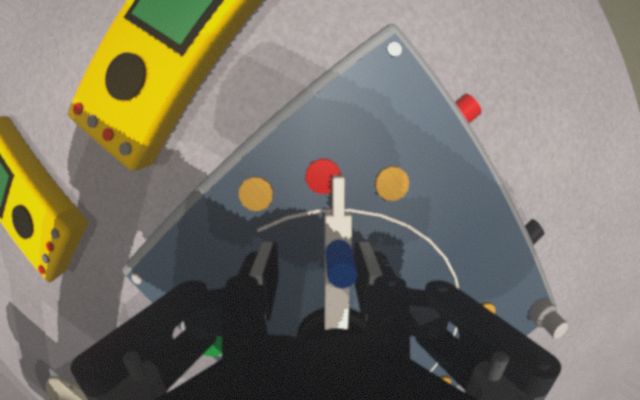

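The pushed arm's tip is at (338,180), just short of the red stud at (322,177), by about 9 mm. The post is at (341,262) between the pads.

```bash
cat > tip.py <<'E'
from station import bot; from h import *
import sys
hub=np.array([.5238,.0123])
s=bot.snapshot("wrist"); x,y=float(sys.argv[1]),float(sys.argv[2]); near=(float(sys.argv[3]),float(sys.argv[4]))
p,A=blob(s["frame"],"red",near,28); P=plane(s,p,.074,True); T=plane(s,(x,y),.086,True)
an=lambda q:np.degrees(np.arctan2(*(q[:2]-hub)[::-1]))
print("red",p,A,P.round(4),an(P),"tip",T.round(4),an(T),"radii",np.linalg.norm(P[:2]-hub),np.linalg.norm(T[:2]-hub))
h=s["frame"].astype(int); m=(h.min(2)>130)&(h.max(2)-h.min(2)<45)
for r in (182,190,198): c=np.where(m[r,300:375])[0]+300; print(r,c.min() if len(c) else None,c.max() if len(c) else None)
E
python3 tip.py 338 180 322 177
```

```text
red [321.04023669 175.18579882] 845 [0.5824 0.1095 0.074 ] 58.88556562679315 tip [0.5891 0.1044 0.086 ] 54.67969519041895 radii 0.11347685796445854 0.11289544302023419
182 333 344
190 333 344
198 333 344
```

Call:
jog_arm(motion="0 -0.002 0 -2 0.1; -0.0005 -0.0053 0 -4 0.1; -0.0005 -0.0053 0 -4 0.1; -0.0005 -0.0053 0 -4 0.1; 0 0.003 0 -4 0.1; 0 0.003 0 -4 0.1")

```text
time_s: 5.48
ee_pos: [0.5605, 0.0779, 0.1213]
tool_rot: [[0.531, 0.847, 0.0], [0.847, -0.531, 0.0], [0.0, 0.0, -1.0]]
wrist_force: [-0.1, -0.4, -0.1]
grip_width: 0.0387
grip_force: 0.0
```

```bash
python3 - <<'E'
from station import bot; from h import *
s=bot.snapshot("wrist"); cv2.imwrite("pics/w3.png",s["frame"][:,:,::-1])
E
```

```text
(no output)
```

View pics/w3.png

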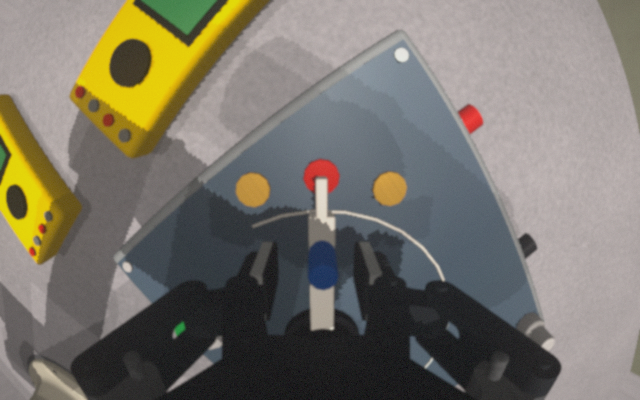

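The tip is now at (321,180), in line with the red stud at (321,177), and the post has clearance on both sides. I'll lift straight up, then close and go over the green key.

Call:
jog_arm(motion="0 0 -0.03 0 0.1; 0 0 -0.07 0 0.1; 0 0 -0.1 0 0.1; 0 0 -0.1 0 0.1; -0.03 -0.04 -0.1 0 1; -0.061 -0.080 -0.1 0 1; -0.061 -0.080 -0.1 0 1; -0.061 -0.080 -0.1 0 1; -0.061 -0.080 -0.08 0 1; -0.061 -0.080 -0.05 0 1; -0.061 -0.080 -0.04 0 1; -0.061 -0.080 -0.04 0 1")

```text
time_s: 7.02
ee_pos: [0.4602, 0.0687, 0.1608]
tool_rot: [[0.531, 0.847, -0.001], [0.847, -0.531, -0.001], [-0.002, -0.001, -1.0]]
wrist_force: [0.3, -0.2, 1.1]
grip_width: 0.0001
grip_force: 0.0
```

```bash
python3 - <<'E'
from station import bot; from h import *
st=bot.state(); R=np.array(st["tool_rot"]); p=np.array(st["ee_pos"])
T=bot.snapshot("side"); cv2.imwrite("pics/s2.png",cv2.resize(T["frame"][120:320,200:460,::-1],None,fx=3,fy=3)[:600,:780])
print(p,st["grip_width"],st["wrist_force"],(R.T@(np.array([.4601,.0683,.113])-p)).round(4))
E
```

```text
[0.46015834 0.06873956 0.16075408] 5.635434725434519e-05 [ 0.27431274 -0.17547104  1.06234611] [-0.0003  0.0002  0.0478]
```

View pics/s2.png

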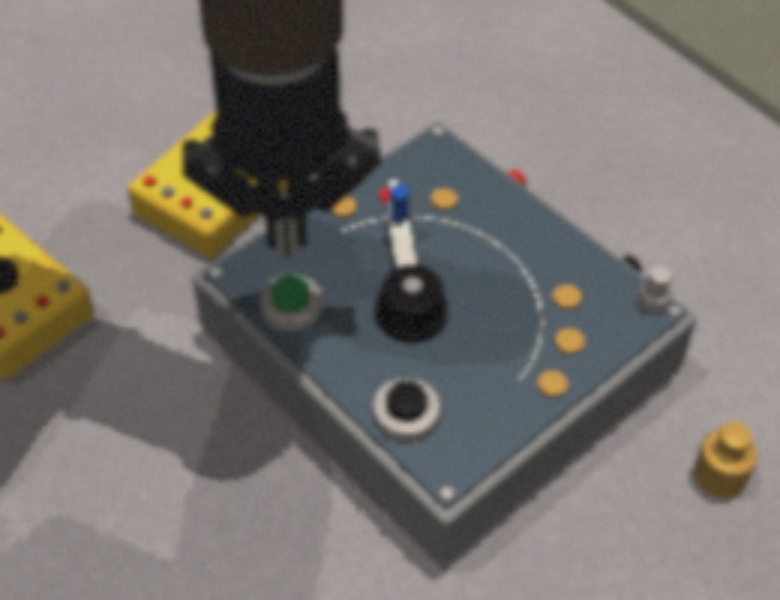

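The closed fingers are above the green key at (290,293), and the arm's tip is at the red stud near (387,195). The other objects are undisturbed. Now the press.

Call:
jog_arm(motion="0 0 0.025 0 1; 0 0 0.042 0 1; 0 0 0.047 0 1; 0 0 0.05 0 1; 0 0 0.052 0 1; 0 0 0.0535 0 1; 0 0 0.0535 0 1; 0 0 0.0535 0 1")

```text
time_s: 8.07
ee_pos: [0.46, 0.0688, 0.1108]
tool_rot: [[0.53, 0.848, 0.002], [0.848, -0.53, 0.0], [0.001, 0.001, -1.0]]
wrist_force: [-6.6, 0.0, 19.4]
grip_width: -0.0001
grip_force: 9.8
```

```bash
python3 - <<'E'
from station import bot; from h import *
T=bot.snapshot("side"); cv2.imwrite("pics/s3.png",cv2.resize(T["frame"][150:270,240:400,::-1],None,fx=5,fy=5,interpolation=cv2.INTER_CUBIC))
st=bot.state();print(st["ee_pos"],st["wrist_force"],st["torque"])
E
```

```text
[0.46002415 0.06880506 0.11079972] [-8.35981451  0.77796622 20.53350487] [-2.18204633e-03  2.30515929e+00  2.60377100e-03]
```

View pics/s3.png

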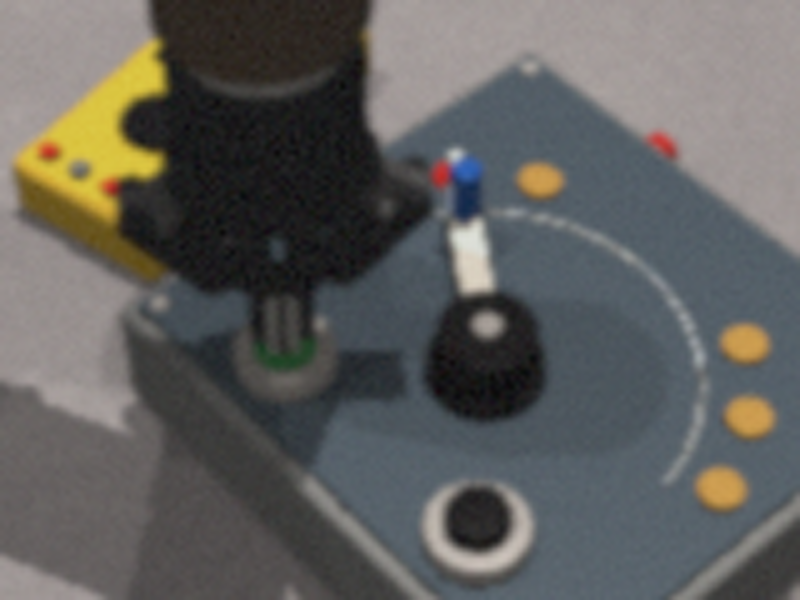

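The fingertips are on the green key and touch nothing else. The reading is 20 N against the 5 N needed, so it should be at its stop. I'll confirm by watching the force while releasing slowly.

Call:
jog_arm(motion="0 0 -0.003 0 1; 0 0 -0.003 0 1; 0 0 -0.003 0 1")

```text
time_s: 8.5
ee_pos: [0.4601, 0.0689, 0.1114]
tool_rot: [[0.531, 0.848, 0.001], [0.848, -0.531, 0.0], [0.001, 0.001, -1.0]]
wrist_force: [-0.9, -1.1, 5.0]
grip_width: 0.0001
grip_force: 2.3
```

Call:
jog_arm(motion="0 0 -0.0015 0 1; 0 0 -0.0015 0 1; 0 0 -0.0015 0 1")

```text
time_s: 8.88
ee_pos: [0.46, 0.0689, 0.1124]
tool_rot: [[0.531, 0.848, 0.001], [0.848, -0.531, 0.0], [0.001, 0.001, -1.0]]
wrist_force: [-0.5, -1.3, 4.4]
grip_width: -0.0002
grip_force: 2.0
```

Call:
jog_arm(motion="0 0 -0.0015 0 1; 0 0 -0.0015 0 1; 0 0 -0.0015 0 1")

```text
time_s: 9.25
ee_pos: [0.46, 0.0688, 0.1139]
tool_rot: [[0.531, 0.848, 0.001], [0.848, -0.531, 0.0], [0.001, 0.001, -1.0]]
wrist_force: [1.2, 0.6, 1.8]
grip_width: -0.0002
grip_force: 1.6
```

Call:
jog_arm(motion="0 0 -0.002 0 1; 0 0 -0.002 0 1; 0 0 -0.002 0 1")

```text
time_s: 9.62
ee_pos: [0.4599, 0.0689, 0.1159]
tool_rot: [[0.531, 0.848, 0.001], [0.848, -0.531, 0.0], [0.001, 0.0, -1.0]]
wrist_force: [1.3, 0.4, 2.6]
grip_width: 0.0002
grip_force: 1.0
```

Call:
jog_arm(motion="0 0 -0.003 0 1; 0 0 -0.003 0 1; 0 0 -0.003 0 1")

```text
time_s: 10.0
ee_pos: [0.459, 0.0685, 0.1185]
tool_rot: [[0.531, 0.847, -0.001], [0.847, -0.531, -0.0], [-0.001, -0.001, -1.0]]
wrist_force: [-0.1, 0.7, 0.3]
grip_width: 0.0002
grip_force: 0.0
```

The force dropped steeply to 5 N and then eased to zero over about 6 mm, so the key was fully down. Retreating.

Call:
jog_arm(motion="0 0 -0.03 0 1; 0 0 -0.08 0 1; 0 0 -0.12 0 1; 0 0 -0.12 0 1; -0.05 -0.05 -0.12 0 1; -0.1 -0.04 -0.12 0 1; -0.1 -0.04 -0.12 0 1; -0.1 -0.04 -0.12 0 1; -0.1 -0.04 -0.12 0 1")

```text
time_s: 11.12
ee_pos: [0.3732, 0.0057, 0.2384]
tool_rot: [[0.531, 0.848, -0.001], [0.848, -0.531, -0.0], [-0.001, -0.0, -1.0]]
wrist_force: [-0.5, 1.1, -0.6]
grip_width: -0.0002
grip_force: 0.0
```

```bash
python3 - <<'E'
from station import bot; from h import *
T=bot.snapshot("side"); cv2.imwrite("pics/s4.png",cv2.resize(T["frame"][120:300,220:460,::-1],None,fx=3.3,fy=3.3,interpolation=cv2.INTER_CUBIC)[:600,:800])
st=bot.state();print(st["ee_pos"],st["wrist_force"])
E
```

```text
[0.3731545  0.00571376 0.23844917] [-0.29388078  0.21832152  0.18081968]
```

View pics/s4.png

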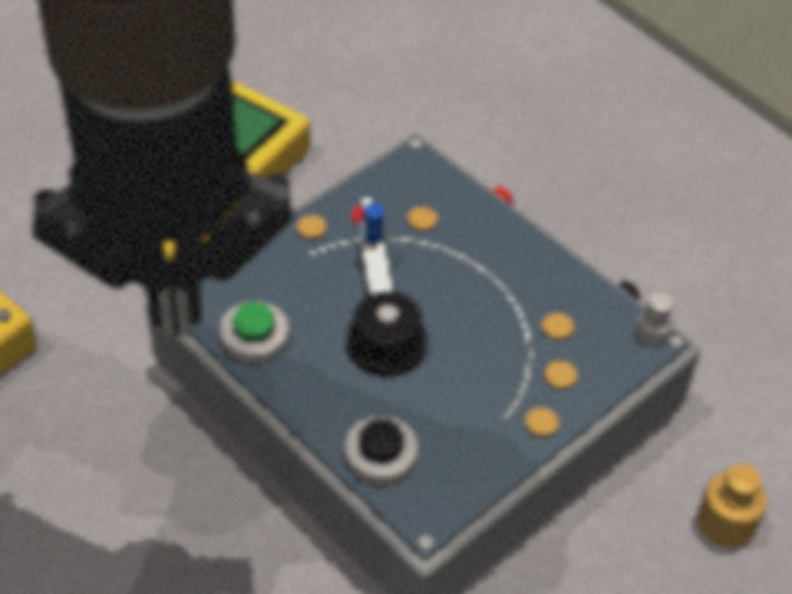

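The green key is up at (254,318), the arm is still on the red stud (360,212), the plug and weight are in place, and the robot is clear of everything.

```bash
python3 -c "
from station import bot
print(bot.finish_job())"
```

```text
the job is handed in; nothing more can be done
None
```

I turned the selector arm to the red stud (+0.95 rad), pressed the green key fully down and let it come up, and handed the job in at about 11 s; the hand-in returned no verdict.

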